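# Zero the centrifuge timer and hold its sprung lid just short of balance

### The job

The bench centrifuge was stopped in mid-run and I want to disinfect its bowl: first turn its timer knob back to zero, so that it cannot start with the lid up. Then lift the sprung lid by its handle until it is clearly past its balance point (about 40 degrees open), so that we know the spring still carries it, without letting it fly up to its stop, and ease it back down. Finish still gripping the handle and holding the lid still just below the balance point (2 to 10 degrees lower), as a splash shield that drops shut when let go; leave the spray, the swabs and the pen round it where they are.

Things in the scene. Friction and masses are not known exactly. Their poses are not given: they have to be found in the camera images.
- centrifuge: Bench centrifuge, white, 240 (x) x 290 (y) x 135 mm high, fixed on the table, turned up to 15 degrees either way. Origin: centre of its underside. x points from its front (operator's side) to its rear, y to its left, z up. Left 200 mm: bowl housing (rim 115 mm high) under the hinged grey lid; right 86 mm: flat console, 135 mm high, with the timer knob.
- timer (a joint): Timer knob, rad: 0 = its pointer line is at the zero mark (the black diamond, on the side away from the operator, +x of the centrifuge); positive = clockwise from above = time still set; it runs from -0.5 (past zero) to 2.6 and stands at 0.6 to 1.4 at the start. Light friction (0.03 N m), no spring, it stays where it is left, no stop at zero.
- timer_grip (a point): Grip point of the timer knob, on its vertical axis, 26 mm above the console deck (161 mm above the table), at x -35, y -100 mm of the centrifuge; turns with the knob. A black disc of 47 mm diameter carries an upright bar 42 mm long, 12 mm thick, 8 to 36 mm above the deck: grip across the 12 mm. The white pointer line is on the half of the bar that points along this point's x axis.
- lid (a joint): Lid angle, rad: 0 = shut and level (at the start), positive = front edge rises, stop at 1.35. 0.9 kg against torsion springs: below 0.70 rad (40 degrees, the balance point) the lid sinks shut by itself (about 1 N up at the handle starts it, less towards balance), above 0.70 the springs carry it up to the stop (0.3 N at 0.8 rad, 1 N at 1.0 rad at the handle).
- lid_handle (a point): Middle of the lid's handle: round steel bar, 12 mm thick, 100 mm long, parallel to the hinge, 31 mm above the lid's top at its front edge, free all round; take it from above, closing front to rear. Moves with the lid. Lid shut: 168 mm above the table, 218 mm in front of and 43 mm above the hinge line. The bar turns in a pinch as the lid swings: the gripper may keep pointing down.
- lid_hinge (a point): Middle of the lid's hinge line (fixed to the centrifuge), 125 mm above the table at x +100, y +45 mm of the centrifuge; the hinge line runs along the centrifuge's y axis.
- skin_spray: White spray bottle, 44 mm diameter, 136 mm high, loose, upright, just left of the centrifuge; origin at the centre of its foot. To be left alone.
- swab_stack: Stack of white gauze swabs 46 x 60 x 28 mm, loose, in front of the console; origin at the centre of its underside. To be left alone.
- marker_pen: Black marker pen 14 x 126 x 16 mm, loose, lying in front of the lid; origin at the centre of its underside. To be left alone.

How it is judged:
On the way, in this order (a step that is already met when the one before it is completed fails the run):
1. the timer knob is turned back to zero, the lid still shut (value of joint timer between -0.12 and 0.12 rad and value of joint lid below 0.05 rad), for 0.2 s.
2. the lid is raised by its handle past the balance point (value of joint lid above 0.75 rad and contact force between the fingers and centrifuge above 1 N and distance between the grasp point and lid_handle below 0.05 m), for 0.1 s.
At the end, for the whole second after the job is handed in: The timer reads zero within 0.12 rad (7 degrees); the lid is held still at 0.50 to 0.68 rad, that is 1 to 11 degrees below its balance point of 0.70 rad, by fingers that grip its handle (grasp within 50 mm of the handle's middle) (value of joint timer between -0.12 and 0.12 rad and value of joint lid between 0.5 and 0.68 rad and velocity of joint lid between -0.05 and 0.05 rad/s and contact force between the fingers and centrifuge above 1 N and distance between the grasp point and lid_handle below 0.05 m); the arm keeps its last pose, push and grip.
It fails at once if the lid is opened while the timer is off zero (value of joint lid above 0.08 rad and not (value of joint timer between -0.2 and 0.2 rad)).
It fails at once if the lid flies up towards its stop (value of joint lid above 1.2 rad).
It fails at once if the spray, the swabs or the pen are disturbed (distance of any of skin_spray, swab_stack, marker_pen from where it was at the start of the episode above 0.03 m or angle between skin_spray's own z axis and vertical above 0.4 rad).
It also fails if it takes over 51 s, if anything falls off the work surface, if the arm or the gripper's body presses on something with over 40 N, if the wrist force passes 120 N, or if a joint passes its speed limit or range.

### The arm

A 6-joint arm with a two-finger parallel gripper is mounted at the origin on a cart in front of the work surface, level with it; the furniture and walls round the work are solid. World frame = base frame: x ahead of the robot, y to its left, z up, the work surface at z = 0. Lengths are in m, angles in rad, forces in N, time in s.
With the tool pointing down it reaches from about 0.275 to 0.75 m from the base axis. Payload 10.2 kg.
Tool frame: the origin (TCP) lies at the centre of the arm's flange, where the gripper is bolted on; the fingertips stand 166 mm ahead of it and the grasp point (between the pads) lies 147 mm ahead of it (bot.tip_extent is the distance from the TCP to the fingertips, in m); y points along the fingers, z is the direction in which the jaws open and shut, and the axes are right-handed (so a half turn about y gives the same grasp; the last joint's range is limited). The gripper opens to 88 mm and grips with 3 to 60 N. Pads are 18 mm wide; open, the fingers measure 123 mm over their backs; the gripper's body (75 mm by 187 mm) begins 45 mm behind the grasp point.
Start: joints at [-1.359, 0.313, 1.498, -0, 1.331, -0.223], TCP at [0.221, -0.476, 0.405] pointing down, gripper open.
Joint ranges: [-2.94, 2.94], [-0.97, 2.17], [0.19, 2.56], [-1.23, 4.37], [0.02, 3.11], [-2.88, 2.88]. Speed limits (rad/s): [2.39, 2.39, 3.01, 3.14, 3.14, 3.14].

### API

Orientations are given as a rotation vector (axis times angle).
In Python, from station import readout, grab_frame, order, bot gives the robot as it stands.
- The arm moves only by the tool drive_tool, never from a script. Its argument "targets" is text: rows parted by semicolons, each of 4 numbers parted by spaces: the shift along the tool's x, y, z in mm, then the turn about the tool's y in rad. A call has 1 to 20 rows; each row is the pose to reach, as a shift and turn from the pose commanded when the call began, along the tool's axes at that moment; what a row does not reach only later rows make up. A row lasts 1/12 s, in which the tool goes at most 41.7 mm and 7.16 degrees, less where a joint would pass 70% of its speed; a pose out of reach is approached as far as the arm can. A call with a gripper value outside its range is refused whole. "grip" is the opening, from -1 (shut) to 1 (fully open), so that 0 is half open, set as the call begins (left out, the last holds). The fingers move at their own pace and stop on an object; "grip_force" is the grip in N (left out, the last holds). Time passes only in rows, so rows that repeat a pose let the fingers close. It gives the time, the measured TCP pose, the force and the opening at its end, in the units of the state.
- readout.observe(): the state, without advancing time (a new reading comes with each control period).
- grab_frame(name): name is "scene" or "top"; returns a dict with "img" (480x640x3 uint8, red, green, blue), "intrinsics" (3x3 intrinsics, pixels), "world_from_camera" (4x4, takes a point from camera to world coordinates). Camera axes: x right, y down, z forward; pixel columns grow to the right and rows downward; lengths in m; the calibration is good to about 2 mm. A picture is of the moment at which its call begins. There is no depth.
- order.hand_in(): hands the job in, once; it reports no verdict.
The state is a dict: "clock": time; "qpos": joint angles; "qd": joint speeds; "joint_efforts": joint torques, N m; "tcp_pos": TCP position; "orientation": TCP orientation; "ft_force": force on the tool from outside, world axes, zero at the start; "torque": the same for the moment, N m; "gripper_width": finger opening in m.
Only numpy, scipy, OpenCV 4.12 (cv2) and the standard library are available. Lean on these libraries where they do the work, as an engineer would, in place of code of your own. Each camera call takes 0.05 s, during which the arm holds its last target.

## Working session

There is one attempt and no reset: what is moved stays moved. The work goes in short steps, Python scripts to look and compute and a tool call to move; the robot and the scene stay as the last step left them, time stands still between calls to the robot, and variables do not carry over. Pictures are saved under pics/ and viewed, and the job is handed in when it is done.

Besides the shell and the picture viewer there is one more tool, called as a command line: name --argument value ..., lists and objects as JSON in quotes. drive_tool: Moves the arm, as the interface text tells. Its arguments: {"type":"object","properties":{"targets":{"type":"string"},"grip":{"type":"number"},"grip_force":{"type":"number"}},"required":["targets"]}

```bash
mkdir -p pics; ls
python3 - <<'E'
from station import readout, grab_frame, order, bot
import cv2,numpy as np
np.set_printoptions(precision=4,suppress=True)
print(readout.observe())
for n in("scene","top"):
    f=grab_frame(n); cv2.imwrite(f"pics/{n}0.png",f["img"][:,:,::-1]); print(f["intrinsics"],f["world_from_camera"])
E
```

```text
pics
{'clock': 0.0, 'qpos': array([-1.3594,  0.3134,  1.4984,  0.    ,  1.331 , -0.2234]), 'qd': array([ 0.0019, -0.0005, -0.0012, -0.0008, -0.0004,  0.0004]), 'joint_efforts': array([ -0.0015, -40.2212, -25.2269,   0.0694,   0.0353,  -0.0001]), 'tcp_pos': array([ 0.2211, -0.4761,  0.4042]), 'orientation': array([-0.4376,  1.9821, -1.9796]), 'ft_force': array([ 0.3609, -1.7154, -0.0121]), 'torque': array([ 0.0458,  0.0254, -0.0049]), 'gripper_width': 0.0882926350224145}
[[558.3683   0.     317.4273]
 [  0.     558.3683 239.9625]
 [  0.       0.       1.    ]] [[-0.6635 -0.5358  0.5222  0.0928]
 [-0.7482  0.4688 -0.4695  0.4666]
 [ 0.0068 -0.7022 -0.7119  0.7579]
 [ 0.      0.      0.      1.    ]]
[[515.2834   0.     318.8569]
 [  0.     515.2834 241.901 ]
 [  0.       0.       1.    ]] [[-0.0116 -0.9928  0.119   0.4369]
 [-0.9999  0.0107 -0.0082  0.0158]
 [ 0.0068 -0.1191 -0.9929  1.1384]
 [ 0.      0.      0.      1.    ]]
```

View pics/scene0.png

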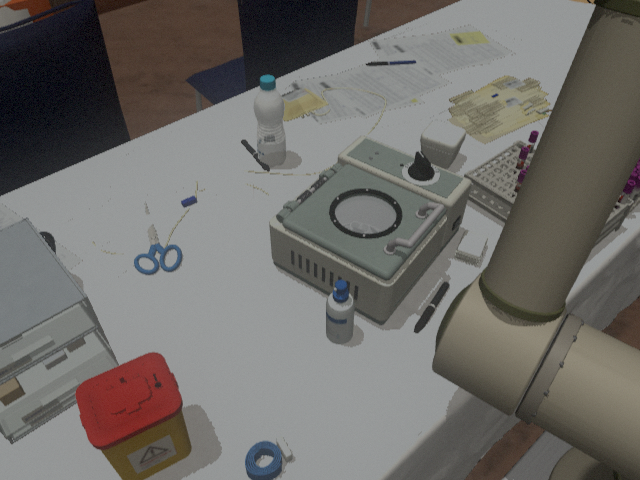

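View pics/top0.png

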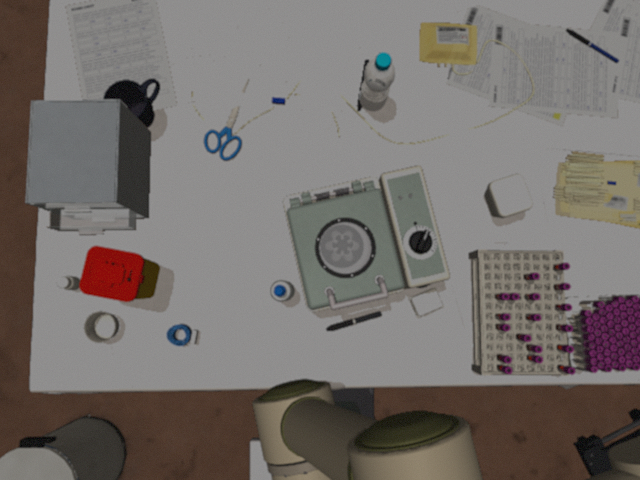

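The scene view shows the centrifuge around (370,230). In the top view it is around (365,240), with the knob at (421,241), the handle at about (358,298), the pen at (354,321), the swabs at (427,303) and the spray at (281,290). I'll zoom in to measure.

Run:
```python
import cv2
a=cv2.imread("pics/top0.png")
cv2.imwrite("pics/top_z.png",cv2.resize(a[160:340,265:465],None,fx=3.9,fy=3.3,interpolation=cv2.INTER_CUBIC)) if 0 else cv2.imwrite("pics/top_z.png",cv2.resize(a[155:340,265:465],None,fx=3.2,fy=3.2,interpolation=cv2.INTER_CUBIC))
cv2.imwrite("pics/top_k.png",cv2.resize(a[215:265,395:450],None,fx=10,fy=10,interpolation=cv2.INTER_CUBIC))
b=cv2.imread("pics/scene0.png")
cv2.imwrite("pics/sc_k.png",cv2.resize(b[130:270,370:480],None,fx=4.2,fy=4.2,interpolation=cv2.INTER_CUBIC))
```

```text
(no output)
```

View pics/top_z.png

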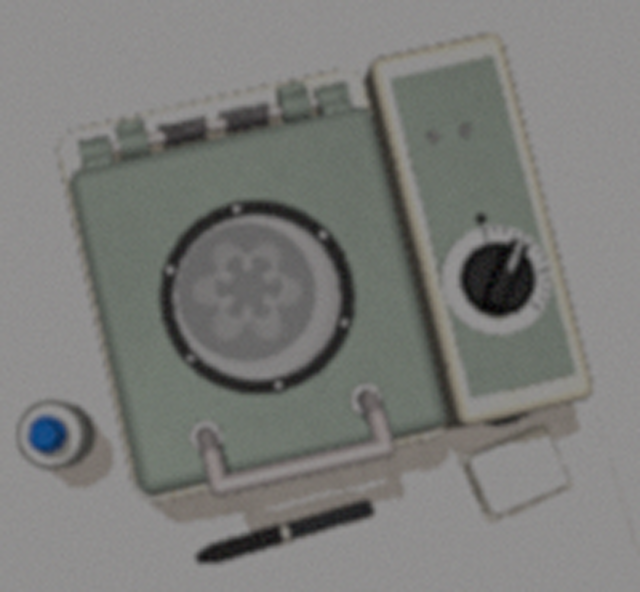

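View pics/top_k.png

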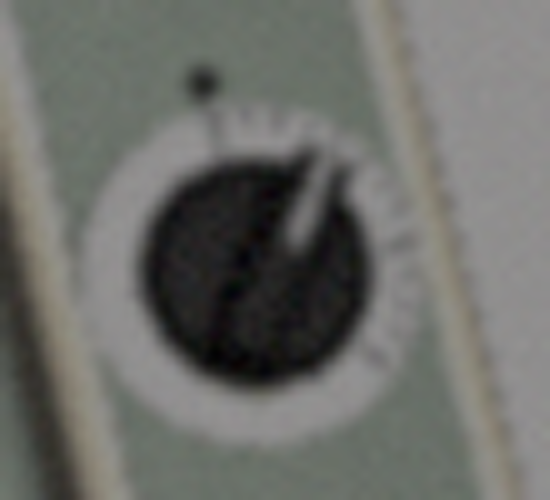

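View pics/sc_k.png

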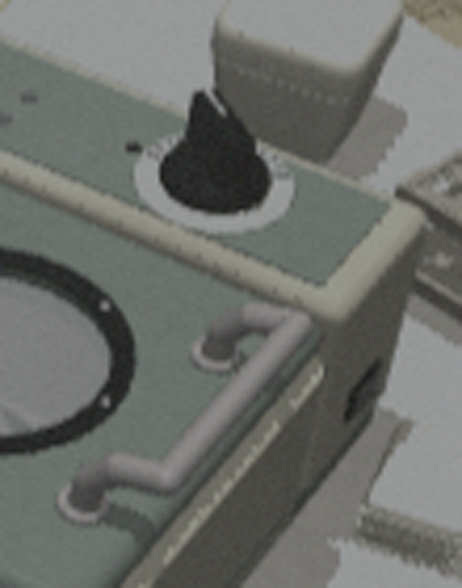

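```bash
cat > h.py <<'E'
import numpy as np,cv2
np.set_printoptions(precision=4,suppress=True)
def ray(f,uv,z):
    K=f["intrinsics"];T=f["world_from_camera"]
    d=T[:3,:3]@np.linalg.solve(K,[uv[0],uv[1],1]);o=T[:3,3]
    return o+d*(z-o[2])/d[2]
def proj(f,P):
    K=f["intrinsics"];T=f["world_from_camera"]
    c=T[:3,:3].T@(np.asarray(P)-T[:3,3]);p=K@c;return p[:2]/p[2]
E
python3 - <<'E'
from h import *
from station import grab_frame,readout
f=grab_frame("top");g=grab_frame("scene")
Z=lambda x,y:(x/3.2+265,y/3.2+155)
k=lambda x,y:(x/10+395,y/10+215)
S=lambda x,y:(x/4.2+370,y/4.2+130)
for n,p,z in [("disc",k(255,272),.139),("dial",k(255,272),.135),("diamond",k(203,82),.135),("ptr in",k(300,245),.171),("ptr out",k(325,160),.171),
 ("hL",Z(222,485),.168),("hR",Z(388,448),.168),("cFR",Z(588,400),.135),("cRR",Z(497,36),.135),("cRL",Z(372,60),.135),("cFL",Z(460,422),.135),
 ("lidRL",Z(75,175),.137),("lidFL",Z(145,492),.137),("pen1",Z(200,555),.008),("pen2",Z(370,508),.008),("spray",Z(47,433),.13)]:
    P=ray(f,p,z); print(n,P[:2])
for n,p,z in [("s hL",S(168,475),.168),("s hR",S(305,322),.168),("s diamond",S(133,148),.135),("s dial",S(214,185),.135)]: print(n,ray(g,p,z)[:2])
# yaw estimates
r=lambda a,b,z:ray(f,Z(*b),z)-ray(f,Z(*a),z)
for a,b,z in [((222,485),(388,448),.168),((460,422),(588,395),.135)]:
    d=r(a,b,z);print("yaw via -y",np.degrees(np.arctan2(-d[0]*-1*-1,-d[1])) , d)
for a,b in [((588,395),(497,36)),((460,422),(372,60))]:
    d=r(a,b,.135);print("yaw via x",np.degrees(np.arctan2(d[1],d[0])))
E
```

```text
disc [ 0.5539 -0.1912]
dial [ 0.5544 -0.192 ]
diamond [ 0.5923 -0.1831]
ptr in [ 0.5553 -0.1933]
ptr out [ 0.5715 -0.1987]
hL [ 0.4312 -0.0198]
hR [ 0.4516 -0.1174]
cFR [ 0.4797 -0.2445]
cRR [ 0.7073 -0.197 ]
cRL [ 0.6927 -0.1185]
cFL [ 0.4673 -0.1661]
lidRL [0.6215 0.0668]
lidFL [0.4274 0.0255]
pen1 [ 0.3834 -0.01  ]
pen2 [ 0.4136 -0.126 ]
spray [0.4636 0.0849]
s hL [ 0.4305 -0.0212]
s hR [ 0.4505 -0.1204]
s diamond [ 0.5914 -0.1848]
s dial [ 0.5516 -0.1919]
yaw via -y -11.79359297288187 [ 0.0204 -0.0976  0.    ]
yaw via -y -11.158562418664168 [ 0.0155 -0.0785  0.    ]
yaw via x 11.973992934049772
yaw via x 11.929909499474272
```

```bash
cat >> h.py <<'E'
from scipy.spatial.transform import Rotation as Ro
def info(s):
    R=Ro.from_rotvec(s["orientation"]).as_matrix();return R
def go(s,grasp,jawdeg):
    """shift mm in tool axes and turn to have grasp point at 'grasp' with tool z heading jawdeg (mod 180)"""
    R=info(s);g=s["tcp_pos"]+0.147*R[:,1]
    sh=R.T@(np.asarray(grasp)-g)*1000
    h=np.degrees(np.arctan2(R[1,2],R[0,2]))
    # turn about tool y (down): positive lowers heading
    d=(h-jawdeg+90)%180-90
    return g,h,sh,d,np.radians(d)
E
python3 - <<'E'
from h import *
from station import readout,grab_frame
s=readout.observe();print(s["clock"]);print(info(s))
print(go(s,[.553,-.192,.22],67)); print(go(s,[.553,-.192,.22],102)); print(go(s,[.4414,-.068,.22],11.9))
# refine pointer & dial
im=grab_frame("top");f=im;a=im["img"];gr=a.mean(2)
c=gr[215:265,395:450]
m=(c<45).astype(np.uint8);n,l,st,ce=cv2.connectedComponentsWithStats(m)
for i in range(1,n):
    if st[i,4]>20: print(st[i],ce[i]+[395,215])
E
```

```text
0.2
[[-0.9069 -0.0002  0.4213]
 [-0.4213  0.0007 -0.9069]
 [-0.0001 -1.     -0.0007]]
(array([ 0.2211, -0.476 ,  0.2574]), np.float64(-65.08566436823658), array([-420.6445,   37.5392, -117.7615]), np.float64(47.914335631763436), np.float64(0.8362629156799093))
(array([ 0.2211, -0.476 ,  0.2574]), np.float64(-65.08566436823658), array([-420.6445,   37.5392, -117.7615]), np.float64(12.914335631763436), np.float64(0.22539767748189393))
(array([ 0.2211, -0.476 ,  0.2574]), np.float64(-65.08566436823658), array([-371.6667,   37.6466, -277.2348]), np.float64(-76.98566436823658), np.float64(-1.3436533200610086))
[ 15  16  21  22 341] [419.7654 242.2405]
```

drive_tool --targets "-420 0 -118 0.84;-420 0 -118 0.84;-420 0 -118 0.84;-420 0 -118 0.84;-420 0 -118 0.84;-420 0 -118 0.84;-420 0 -118 0.84;-420 0 -118 0.84;-420 0 -118 0.84;-420 0 -118 0.84;-420 0 -118 0.84;-420 0 -118 0.84;-420 0 -118 0.84;-420 0 -118 0.84;-420 0 -118 0.84;-420 0 -118 0.84;-420 0 -118 0.84;-420 0 -118 0.84" --grip 0.2 --grip_force 8

```text
clock: 1.75
tcp_pos: [0.5518, -0.193, 0.4049]
orientation: [-0.412, -1.998, 1.998]
ft_force: [-1.1, 0.8, 0.4]
gripper_width: 0.0529
```

Run:
```python
from h import *
from station import readout,grab_frame
s=readout.observe();print(s["clock"],s["qpos"],s["gripper_width"]);
print(go(s,[.553,-.192,.166],66.9));
g=grab_frame("scene");a=g["img"][:,:,::-1]
cv2.imwrite("pics/sc1.png",cv2.resize(a[80:280,330:530],None,fx=3,fy=3))
```

```text
1.75 [-0.5367  0.4454  1.3081 -0.0001  1.3879  1.4407] 0.05286929111735694
(array([ 0.5518, -0.193 ,  0.2579]), np.float64(-113.29409772238633), array([-0.6381, 91.9306, -1.4015]), np.float64(-0.1940977223863456), np.float64(-0.003387644326263636))
```

View pics/sc1.png

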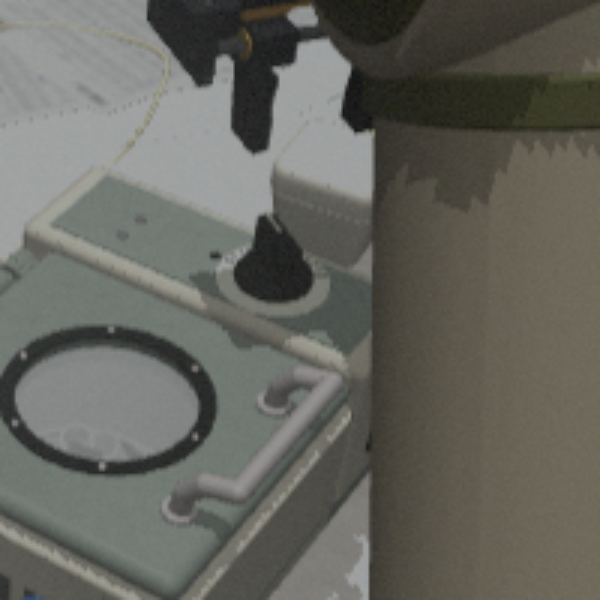

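The gripper hovers above the knob, which is at about (273,260) in the crop, with the jaws on either side. I'll lower it and then close.

drive_tool --targets "0 25 -1 0;0 50 -1 0;0 70 -1 0;0 80 -1 0;0 86 -1 0;0 91 -1 0;0 91 -1 0"

```text
clock: 2.38
tcp_pos: [0.5528, -0.1914, 0.3137]
orientation: [-0.411, -1.998, 1.999]
ft_force: [-0.1, 0.3, 0.3]
gripper_width: 0.0529
```

drive_tool --targets "0 0 0 0;0 0 0 0;0 0 0 0;0 0 0 0;0 0 0 0;0 0 0 0;0 0 0 0" --grip -1

```text
clock: 2.97
tcp_pos: [0.553, -0.1907, 0.3139]
orientation: [-0.411, -2.001, 1.997]
ft_force: [0.6, 4.2, 0.2]
gripper_width: 0.0118
```

Run:
```python
from h import *
from station import readout,grab_frame
s=readout.observe();print(s["clock"],s["qpos"],s["gripper_width"],s["ft_force"],s["torque"]);
print(go(s,[.553,-.192,.166],101.9));
g=grab_frame("scene");a=g["img"][:,:,::-1]
cv2.imwrite("pics/sc2.png",cv2.resize(a[80:280,330:530],None,fx=3,fy=3))
g=grab_frame("top");a=g["img"][:,:,::-1]
cv2.imwrite("pics/top2.png",cv2.resize(a[155:340,265:465],None,fx=3.2,fy=3.2))
```

```text
2.9667 [-0.5325  0.5238  1.4324  0.0023  1.1854  1.4426] 0.011805110293107345 [0.5617 4.1589 0.2302] [ 0.5116 -0.1551  0.0166]
(array([ 0.5531, -0.1904,  0.1669]), np.float64(-113.21839106442532), array([-0.5173,  0.8887,  1.5161]), np.float64(-35.11839106442534), np.float64(-0.6129315520771782))
```

View pics/sc2.png

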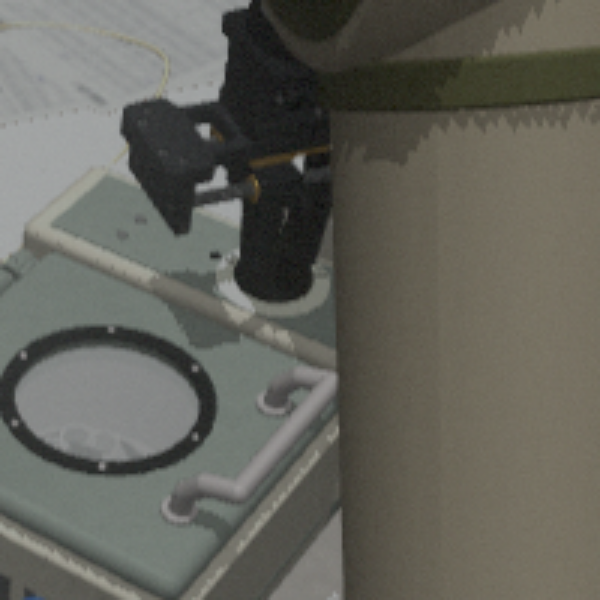

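View pics/top2.png

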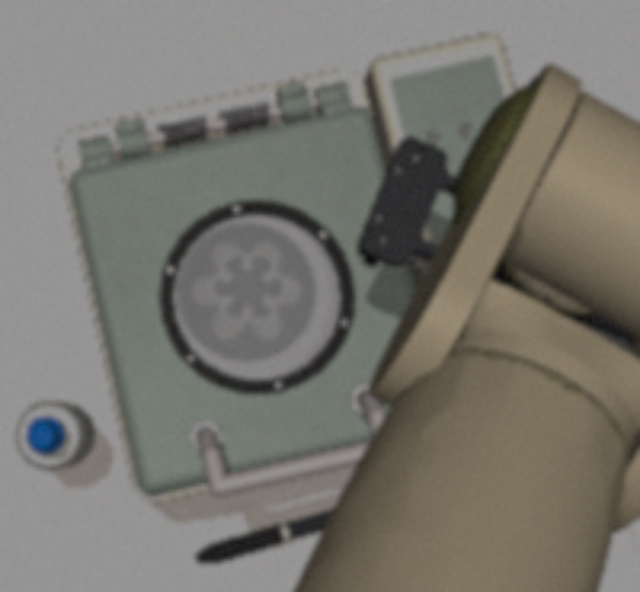

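drive_tool --targets "0 0 -1.2 -0.1;0 0 -1.2 -0.2;0 0 -1.2 -0.3;0 0 -1.2 -0.4;0 0 -1.2 -0.5;0 0 -1.2 -0.57;0 0 -1.2 -0.61;0 0 -1.2 -0.61;0 0 -1.2 -0.61;0 0 -1.2 -0.61;0 0 -1.2 -0.61"

```text
clock: 3.98
tcp_pos: [0.5531, -0.1906, 0.3139]
orientation: [-0.216, 2.113, -2.116]
ft_force: [-2.0, -5.0, 1.2]
gripper_width: 0.012
```

Run:
```python
from h import *
from station import readout,grab_frame
s=readout.observe();print(s["clock"],s["qpos"],s["gripper_width"],s["ft_force"],s["torque"]);
print(go(s,[.553,-.192,.166],101.9));
```

```text
3.9833 [-0.5318  0.5241  1.4319 -0.001   1.185   0.8359] 0.01203859254322483 [-1.9691 -5.0109  1.2228] [-0.8517  0.3156  0.0339]
(array([ 0.5531, -0.1908,  0.1669]), np.float64(-78.34319263912701), array([0.3895, 0.901 , 1.1605]), np.float64(-0.24319263912701672), np.float64(-0.00424451226938083))
```

drive_tool --targets "0 0 0 0;0 0 0 0;0 0 0 0;0 0 0 0;0 -20 0 0;0 -45 0 0;0 -65 0 0;0 -65 0 0" --grip 0

```text
clock: 4.65
tcp_pos: [0.5535, -0.1901, 0.3828]
orientation: [-0.211, 2.107, -2.115]
ft_force: [-0.2, -0.8, 0.5]
gripper_width: 0.0443
```

Run:
```python
from h import *
from station import readout,grab_frame
s=readout.observe();print(s["clock"],s["qpos"],s["gripper_width"],s["ft_force"],s["torque"]);
print(go(s,[.4414,-.068,.232],11.9));
g=grab_frame("scene");a=g["img"][:,:,::-1]
cv2.imwrite("pics/sc3.png",cv2.resize(a[130:230,370:470],None,fx=6,fy=6))
```

```text
4.65 [-0.531   0.461   1.3427  0.0003  1.3311  0.8349] 0.04426000754738092 [-0.2378 -0.8414  0.538 ] [0.0281 0.0093 0.011 ]
(array([ 0.5544, -0.1906,  0.2358]), np.float64(-78.26344400532818), array([  85.701 ,    2.721 , -143.0225]), np.float64(89.83655599467181), np.float64(1.5679436907592725))
```

View pics/sc3.png

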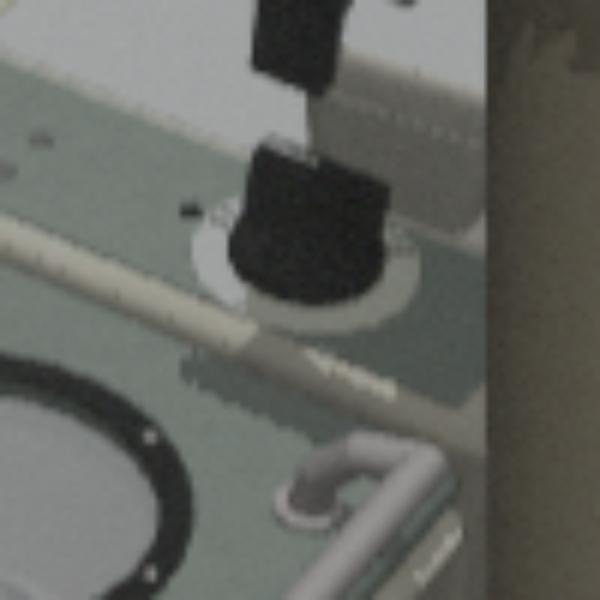

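drive_tool --targets "0 0 -20 -0.1;20 0 -50 -0.2;50 0 -90 -0.3;86 0 -120 -0.4;86 0 -143 -0.5;86 0 -143 -0.62;86 0 -143 -0.74;86 0 -143 -0.86;86 0 -143 -0.98;86 0 -143 -1.1;86 0 -143 -1.22;86 0 -143 -1.34;86 0 -143 -1.46;86 0 -143 -1.574;86 0 -143 -1.574;86 0 -143 -1.574"

```text
clock: 6.03
tcp_pos: [0.4398, -0.0676, 0.3778]
orientation: [-1.299, 1.059, -1.056]
ft_force: [-0.6, -0.1, 0.2]
gripper_width: 0.0442
```

Run:
```python
from h import *
from station import readout,grab_frame
s=readout.observe();print(s["clock"],s["qpos"],s["gripper_width"],s["ft_force"],s["torque"]);
print(go(s,[.4414,-.068,.172],11.9));
g=grab_frame("scene");a=g["img"][:,:,::-1]
cv2.imwrite("pics/sc4.png",cv2.resize(a[130:290,330:490],None,fx=3.7,fy=3.7))
g=grab_frame("top");a=g["img"][:,:,::-1]
cv2.imwrite("pics/top4.png",cv2.resize(a[155:340,265:465],None,fx=3.2,fy=3.2))
```

```text
6.0333 [-0.4169  0.1614  1.7646  0.0001  1.2173 -0.6215] 0.04424907742367826 [-0.6312 -0.0907  0.1851] [-0.0007 -0.0792  0.0396]
(array([ 0.4396, -0.0675,  0.2308]), np.float64(11.717855448645208), array([ 0.9365, 58.8207,  1.7377]), np.float64(-0.18214455135479568), np.float64(-0.003179022135709083))
```

View pics/sc4.png

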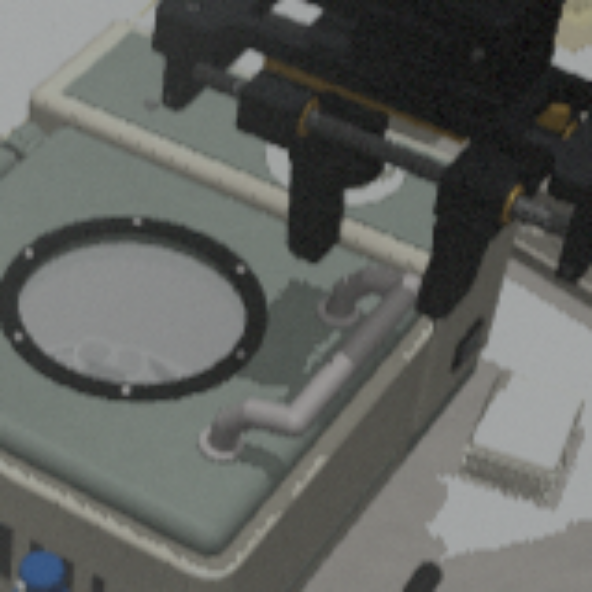

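View pics/top4.png

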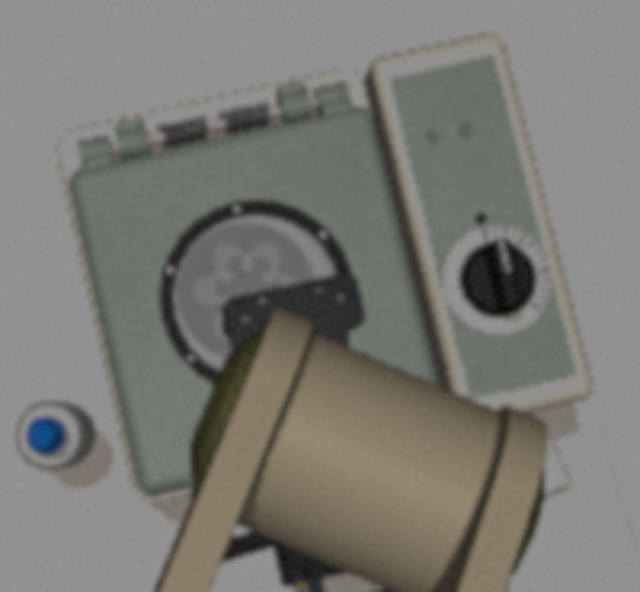

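The top view shows the dial with the pointer at about (504,255), near the zero mark. I'll measure the pointer's heading before opening the lid.

Run:
```python
from h import *
from station import grab_frame
f=grab_frame("top");a=f["img"][:,:,::-1]
cv2.imwrite("pics/k4.png",cv2.resize(a[215:265,395:450],None,fx=10,fy=10,interpolation=cv2.INTER_CUBIC))
```

```text
(no output)
```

View pics/k4.png

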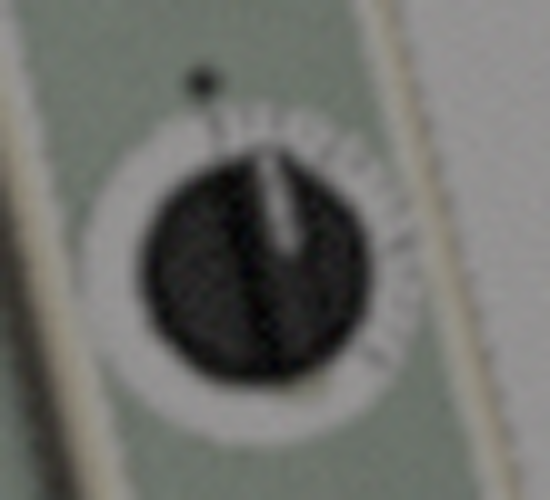

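Run:
```python
from h import *
from station import grab_frame
f=grab_frame("top")
g=f["img"].mean(2)
# weighted centroid per row of bright pointer pixels within bar
c=cv2.resize(g[215:265,395:450].astype(np.float32),None,fx=10,fy=10,interpolation=cv2.INTER_CUBIC)
P=[]
for y in range(170,245,5):
    r=c[y,235:325]; w=np.clip(r-70,0,None); x=235+(w*np.arange(90)).sum()/w.sum(); P.append(ray(f,((x+.5)/10+394.95,(y+.5)/10+214.95),.171)[:2])
P=np.array(P);p=np.polyfit(P[:,0],P[:,1],1);print("heading",np.degrees(np.arctan(p[0])),P[0],P[-1])
a0=ray(f,(268/10+395,158/10+215),.171);b=ray(f,(292/10+395,250/10+215),.171);d=a0-b;print(np.degrees(np.arctan2(d[1],d[0])))
```

```text
heading 1.6206744878198827 [ 0.5696 -0.1919] [ 0.5562 -0.1907]
12.557964058930835
```

Run:
```python
from h import *
from station import grab_frame
f=grab_frame("top")
g=f["img"].mean(2)
c=cv2.GaussianBlur(cv2.resize(g[215:265,395:450].astype(np.float32),None,fx=10,fy=10,interpolation=cv2.INTER_CUBIC),(0,0),3)
P=[]
for y in range(165,245,5):
    x0=280-(205-y)*.0
    x=245+np.argmax(c[y,245:315]); P.append(ray(f,((x+.5)/10+394.95,(y+.5)/10+214.95),.171)[:2]); print(y,x,end=' ')
P=np.array(P);p=np.polyfit(P[:,0],P[:,1],1);print("heading",np.degrees(np.arctan(p[0])))
```

```text
165 314 170 268 175 270 180 271 185 274 190 275 195 276 200 277 205 278 210 278 215 278 220 280 225 282 230 284 235 286 240 286 heading 0.2518417454245344
```

The pointer heading is about 12 to 13 degrees against the centrifuge's 11.9 degrees, so the timer is at zero. Next I'll lower onto the handle and grip it.

drive_tool --targets "1 20 1.5 0;1 38 1.5 0;1 50 1.5 0;1 56 1.5 0;1 58 1.5 0;1 58 1.5 0"

```text
clock: 6.78
tcp_pos: [0.4417, -0.0684, 0.3208]
orientation: [-1.3, 1.055, -1.055]
ft_force: [-0.1, -0.9, 0.8]
gripper_width: 0.0439
```

drive_tool --targets "0 0 0 0;0 0 0 0;0 0 0 0;0 0 0 0;0 0 0 0;0 0 0 0;0 0 0 0" --grip -1 --grip_force 25

```text
clock: 7.37
tcp_pos: [0.442, -0.0683, 0.321]
orientation: [-1.299, 1.053, -1.056]
ft_force: [5.1, 1.7, -0.3]
gripper_width: 0.011
```

Run:
```python
from h import *
from station import readout,grab_frame
s=readout.observe();print(s["clock"],s["qpos"],s["gripper_width"],s["ft_force"],s["torque"]);
print(go(s,[.4414,-.068,.172],11.9));
g=grab_frame("scene");a=g["img"][:,:,::-1]
cv2.imwrite("pics/sc5.png",cv2.resize(a[130:290,330:490],None,fx=3.7,fy=3.7))
for t in [.02,.05,.1,.15,.2,.3,.4,.5,.6,.7,.75,.78,.81,.84]:
    p=t+np.arctan2(43,218);print(t,-(222.2*np.sin(p)-43),218-222.2*np.cos(p))
```

```text
7.3667 [-0.4165  0.2343  1.8382  0.001   1.0672 -0.6249] 0.011026363381946023 [ 5.0656  1.7202 -0.3102] [ 0.2518 -0.8266  0.051 ]
(array([ 0.4423, -0.0683,  0.174 ]), np.float64(11.909012695830311), array([-0.465 ,  1.9883, -0.7928]), np.float64(0.009012695830307393), np.float64(0.00015730121671962815))
0.02 -4.351032901854275 0.9038929802574387
0.05 -10.841632857169571 2.421896818638487
0.1 -21.548759346141296 5.382273394540476
0.15 -32.0945475530917 8.874083557784616
0.2 -42.452638499643726 12.888599601462431
0.3 -62.50270313614449 22.444331120351904
0.4 -81.49861963746588 33.9539902405771
0.5 -99.25058708514183 47.30257625279614
0.6 -115.58123368845543 62.35671449803084
0.7 -130.32738902474046 78.96598900317133
0.75 -137.059579292031 87.80250422847297
0.78 -140.88389756895734 93.26206585465192
0.81 -144.54273274986238 98.8338832020037
0.84 -148.03279213004717 104.51294201100205
```

View pics/sc5.png

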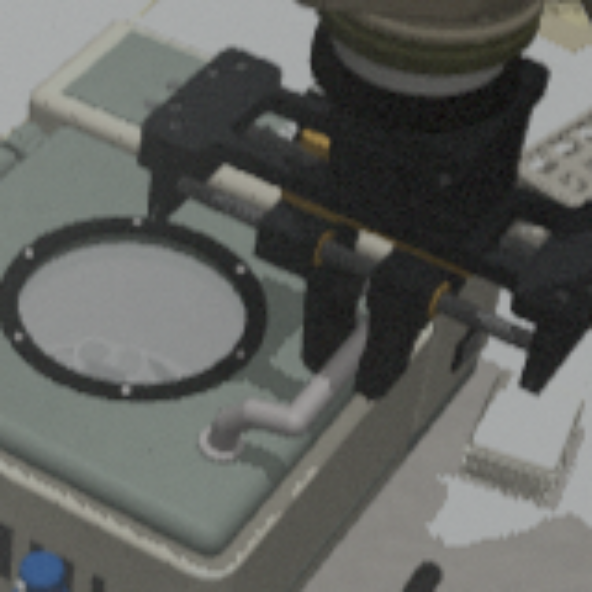

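The handle bar is pinched at about (350,360) in the crop, with an opening of 11 mm. Next I'll lift along the arc.

drive_tool --targets "0 -4.4 0.9 0;0 -10.8 2.4 0;0 -21.5 5.4 0;0 -32.1 8.9 0;0 -42.5 12.9 0;0 -52.6 17.4 0;0 -62.5 22.4 0;0 -62.5 22.4 0;0 -62.5 22.4 0"

```text
clock: 8.17
tcp_pos: [0.4643, -0.0634, 0.3832]
orientation: [-1.298, 1.052, -1.056]
ft_force: [11.3, 1.8, -7.8]
gripper_width: 0.011
```

Run:
```python
from h import *
from station import readout,grab_frame
s=readout.observe();print(s["clock"],s["qpos"],s["gripper_width"],s["ft_force"],s["torque"]);
print(go(s,[.4414,-.068,.172],11.9));
g=grab_frame("scene");a=g["img"][:,:,::-1]
cv2.imwrite("pics/sc6.png",cv2.resize(a[110:290,310:490],None,fx=3.3,fy=3.3))
for t in [.3,.35,.4,.45,.5,.55,.6,.65,.7,.75,.78,.81,.84]:
    p=t+np.arctan2(43,218);print(t,-(222.2*np.sin(p)-43)+62.5,218-222.2*np.cos(p)-22.4)
```

```text
8.1667 [-0.3869  0.2071  1.6937  0.0019  1.2377 -0.5958] 0.011049391630405777 [11.3216  1.7622 -7.7949] [ 0.3053 -1.68    0.1282]
(array([ 0.4648, -0.0634,  0.2362]), np.float64(11.934105463222146), array([ -0.3142,  64.1416, -24.0766]), np.float64(0.03410546322214714), np.float64(0.0005952526261443018))
0.3 -0.002703136144489804 0.044331120351905895
0.35 -9.644562106373783 5.561662243295167
0.4 -18.99861963746588 11.5539902405771
0.45 -28.041495457092026 18.006337412948575
0.5 -36.75058708514183 24.902576252796145
0.55 -45.10412632815243 32.225469754511956
0.6 -53.08123368845543 39.95671449803084
0.65 -60.66197055204731 48.07698639784855
0.7 -67.82738902474046 56.56598900317133
0.75 -74.559579292031 65.40250422847296
0.78 -78.38389756895734 70.86206585465192
0.81 -82.04273274986238 76.4338832020037
0.84 -85.53279213004717 82.11294201100205
```

View pics/sc6.png

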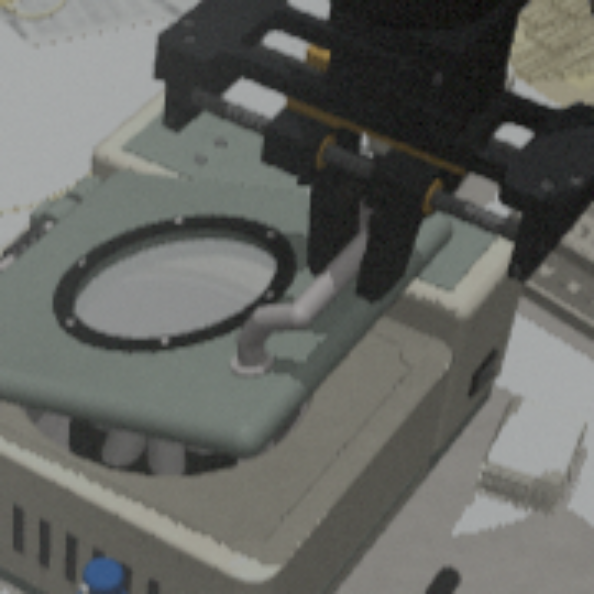

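The lid follows, at about 0.3 rad open. The residual force points towards the hinge, so I'll bias by 2 mm towards it and continue past balance.

drive_tool --targets "0 0 1 0;0 -9.1 7.6 0;0 -18.5 13.6 0;0 -27.5 20 0;0 -36.2 26.9 0;0 -44.6 34.2 0;0 -52.6 42 0;0 -60.2 50 0;0 -67.3 58.5 0;0 -71 63 0;0 -74 67.4 0;0 -77.9 72.9 0;0 -81.5 78.4 0;0 -81.5 78.4 0;0 -81.5 78.4 0"

```text
clock: 9.47
tcp_pos: [0.5401, -0.0473, 0.4651]
orientation: [-1.301, 1.055, -1.054]
ft_force: [-5.1, 3.1, 5.6]
gripper_width: 0.0111
```

Run:
```python
from h import *
from station import readout,grab_frame
s=readout.observe();print(s["clock"],s["qpos"],s["gripper_width"],s["ft_force"],s["torque"]);
print(go(s,[.4414,-.068,.172],11.9));
g=grab_frame("scene");a=g["img"][:,:,::-1]
cv2.imwrite("pics/sc7.png",cv2.resize(a[50:290,250:490],None,fx=2.5,fy=2.5))
```

```text
9.4667 [-0.3036  0.3165  1.3364  0.0001  1.4893 -0.5121] 0.011057926216195193 [-5.1142  3.1088  5.5784] [0.3061 0.7324 0.0663]
(array([ 0.54  , -0.0473,  0.3181]), np.float64(11.94386725079838), array([  -0.0889,  146.1312, -100.6957]), np.float64(0.04386725079838527), np.float64(0.0007656279602299343))
```

View pics/sc7.png

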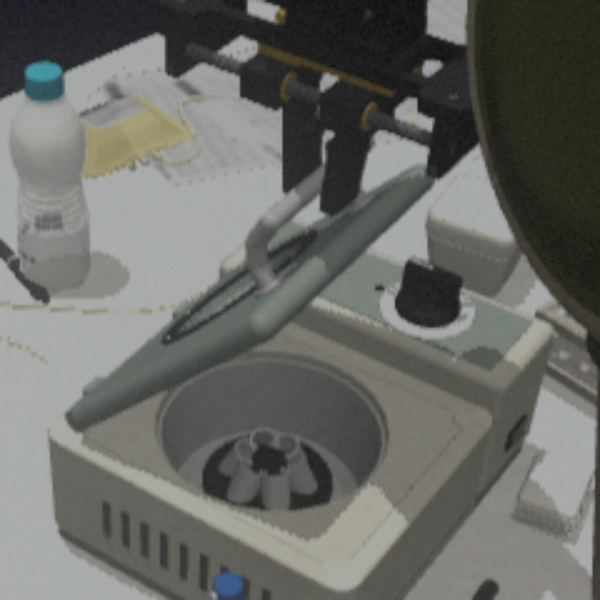

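The lid is at about 0.81 rad by both the height and the travel. I'll ease it down to about 0.6.

drive_tool --targets "0 0 0 0;0 3.6 -5.5 0;0 7.5 -11 0;0 10.8 -15.5 0;0 14.2 -20 0;0 17.7 -24.4 0;0 21.3 -28.7 0;0 25 -32.9 0;0 27.5 -35.5 0;0 28.9 -37 0;0 28.9 -37 0;0 28.9 -37 0;0 28.9 -37 0;0 28.9 -37 0;0 28.9 -37 0;0 28.9 -37 0"

```text
clock: 10.85
tcp_pos: [0.5042, -0.0551, 0.4358]
orientation: [-1.3, 1.054, -1.055]
ft_force: [2.0, 2.0, -1.6]
gripper_width: 0.0109
```

Run:
```python
from h import *
from station import readout,grab_frame
s=readout.observe();print(s["clock"],s["qd"],s["gripper_width"],s["ft_force"],s["torque"]);
G=go(s,[.4414,-.068,.172],11.9);print(G);G=G[0]
print("theta by z",np.arcsin((.168+G[2]-.174-.125)/.2222)-np.arctan2(43,218))
dx=np.hypot(*(G[:2]-[.4423,-.0683]));print("by x",np.arccos((.218-dx)/.2222)-np.arctan2(43,218))
g=grab_frame("scene");a=g["img"][:,:,::-1]
cv2.imwrite("pics/sc8.png",cv2.resize(a[50:290,250:490],None,fx=2.5,fy=2.5))
g=grab_frame("top");a=g["img"][:,:,::-1]
cv2.imwrite("pics/top8.png",cv2.resize(a[155:340,265:465],None,fx=3.2,fy=3.2))
```

```text
10.85 [-0.     -0.0008 -0.0005  0.0012 -0.001  -0.001 ] 0.010935456218462826 [ 1.9904  2.0067 -1.6056] [ 0.3857 -0.6091  0.0224]
(array([ 0.5042, -0.0551,  0.2888]), np.float64(11.923933216559867), array([ -0.377 , 116.7295, -64.1692]), np.float64(0.023933216559868242), np.float64(0.0004177134295625314))
theta by z 0.5946879127064448
by x 0.605990083378387
```

View pics/sc8.png

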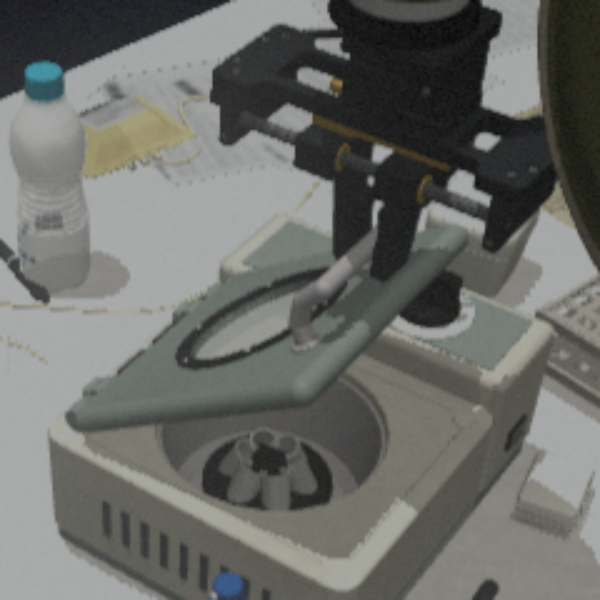

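View pics/top8.png

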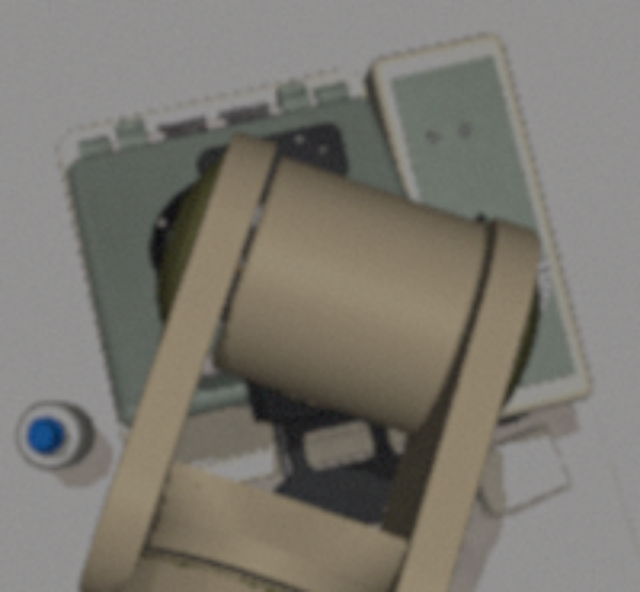

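The lid is held at about 0.60 rad by both measures, the grip is on the bar, and the spray and swabs are where they were. I'm handing in.

```bash
python3 -c "
from station import order,readout
print(order.hand_in()); print(readout.observe()['clock'])"
```

```text
the job is handed in; nothing more can be done
None
the job is handed in; nothing more can be done
```

The job is handed in at about 10.9 s on the robot's clock, with the lid held just below its balance point. `hand_in` reports no verdict.

- **Timer:** I turned the knob back by about 0.61 rad. Before lifting the lid, the top view put the pointer line at about 12.6 degrees against the centrifuge's 11.9 degrees, read by eye from the enlarged picture. My two automatic line fits disagreed (1.6 and 0.3 degrees). In the second, one row fell outside the pointer; the remaining rows agree with the by-eye reading. I took the first to be thrown off the same way but did not redo either fit. The jaw heading also matched the zero mark to within about 0.3 degrees. I did not measure the knob again once the lid was up, because the arm hid it from above.
- **Lid lifted:** I gripped the handle bar and raised the lid to about 0.81 rad, past balance, with the grip kept on throughout, then eased it down.
- **Lid held:** At the end it stood at about 0.59 rad by the gripper's height and 0.61 by its travel. Both figures come from the gripper's position. The joint speeds were near zero and the fingers were 10.9 mm apart on the 12 mm bar. The outside force on the arm was about 3 N.
- **Loose things:** The spray and the swabs looked unmoved in the last pictures. The pen was mostly hidden by the arm, so I could not check it, though the gripper stayed well above it.

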